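Weigh an unevenly packed caddy, balanced on the sprung pan

ROBOT

A 6-joint arm with a two-finger parallel gripper is mounted at the origin on a cart in front of the work surface, level with it; the furniture and walls round the work are solid. World frame = base frame: x ahead of the robot, y to its left, z up, the work surface at z = 0. Lengths are in m, angles in rad, forces in N, time in s.
With the tool pointing down it reaches from about 0.225 to 0.875 m from the base axis. Payload 3.4 kg.
Tool frame: the origin (TCP) lies at the very end of the fingers, on their centre line; the grasp point (between the pads) lies 19 mm behind it; z points along the fingers, y is the direction in which the jaws open and shut (so a half turn about z gives the same grasp; the last joint's range is limited). The gripper opens to 85 mm and grips with 20 to 120 N. Pads are 22 mm wide; open, the fingers measure 114 mm over their backs; the gripper's body (76 mm by 85 mm) begins 54 mm behind the grasp point. The pads swing forward as they close: fully open they stand 13 mm farther back than shut.
Start: joints at [-1.362, 0.276, 1.505, -0, 1.361, -0.121], TCP at [0.186, -0.544, 0.231] pointing down, gripper open.
Joint ranges: [-2.89, 2.89], [-0.75, 2.08], [0.22, 2.7], [-1.18, 4.32], [0.11, 2.71], [-2.7, 2.7]. Speed limits (rad/s): [2.57, 2.57, 3.14, 3.14, 3.14, 3.14].

INTERFACE

Orientations are given as a unit quaternion [w, x, y, z].
In Python, from rig import telemetry, optics, order gives the robot as it stands.
- The arm moves only by the shell command python3 -m creep 'ROWS' [FORCE]. ROWS is a JSON object of lists of equal length, an entry for each row: "slide": the shift along the world's x, y, z normalised to -1 to 1, where 1 is 0.15 m, a list of three; "twist": the turn, a rotation vector about the world's x, y, z normalised to -1 to 1, where 1 is 360 degrees, a list of three; "fingers": the gripper's target within -1 to 1 (fully open at 1, half-way at 0, shut at -1). A call has 1 to 20 rows; each row is the pose to reach, as a shift and turn from the pose commanded when the call began, turning the shorter way round; what a row does not reach only later rows make up. A row lasts 1/10 s, in which the tool goes at most 50 mm and 8.59 degrees, less where a joint would pass 70% of its speed; a pose out of reach is approached as far as the arm can. A call with a number of a shift or a turn outside -1 to 1 is refused whole. A call with a gripper value outside its range is refused whole. The fingers move at their own pace and stop on an object; FORCE is the grip in N (left out, the last holds). Time passes only in rows, so rows that repeat a pose let the fingers close. It gives the time, the measured TCP pose, the force and the opening at its end, in the units of the state.
- telemetry.get_state(): the state, without advancing time (a new reading comes with each control period).
- optics.get_image(name): name is "scene" or "top" or "wrist"; returns a dict with "img" (400x640x3 uint8, blue, green, red), "depth" (400x640 float32, m along the optical axis (not along the pixel's ray), 0 where there is no reading), "fovy" (degrees; the focal length in pixels is half the picture's height over the tangent of half this angle, whatever the lens; pixels are square), "cx", "cy" (the principal point, pixels), "world_from_camera" (4x4, takes a point from camera to world coordinates). Camera axes: x right, y down, z forward; pixel columns grow to the right and rows downward; lengths in m; the calibration is good to about 2 mm. A picture is of the moment at which its call begins.
- order.sign_off(): hands the job in, once; it reports no verdict.
The state is a dict: "clock": time; "qpos": joint angles; "qd": joint speeds; "effort": joint torques, N m; "position": TCP position; "ee_rot": TCP orientation; "contact_force": force on the tool from outside, world axes, zero at the start; "moment": the same for the moment, N m; "width": finger opening in m.
Only numpy, scipy, OpenCV 4.12 (cv2) and the standard library are available. Lean on these libraries where they do the work, as an engineer would, in place of code of your own. Each camera call takes 0.05 s, during which the arm holds its last target.

TASK

Weigh the green caddy: stand it upright on the round pan of the blue kitchen scale, set down slowly so that the pan takes the weight gradually rather than being dropped on, and placed so that the pan hangs level once you let go. It is packed unevenly inside, so it must be balanced by its weight, not by its outside. Leave everything else where it stands.

Things in the scene. Friction and masses are not known exactly. Their poses are not given: they have to be found in the camera images.
- caddy: Loose closed green metal box, brass seam, clasp on its -x end: 130 (x) by 62 (y) by 70 mm high. Origin: centre of underside, z up. Starts upright on the board, 40 mm up. Grip across the 62 mm. Mass 0.42 to 0.72 kg. Its load is lodged to one side: the centre of mass lies 13 to 19 mm sideways of the middle, in an unknown direction, 31 mm above the underside; felt as a moment when held.
- scale: Blue kitchen scale, fixed to the worktop: housing 150 x 150 mm, 80 mm high, dial on its -x side. Origin: centre of its underside.
- pan_top (a point): Centre of the upper face of the scale's flat round steel pan (170 mm across, no rim), z normal to the face, so its orientation shows the tilt. Empty: level, 146 mm above the scale's foot. It tilts both ways on springs of 1.0 N m/rad about a centre 13 mm below this point, up to 0.18 rad; the heavy side goes down, 0.005 to 0.011 rad per mm that the load's centre of mass is off centre.
- scale_stem (a joint): How far the pan has sunk (m): 0 empty, grows downward; spring 300 N/m after 0.5 N of preload, stop at 38 mm (about 12 N). About 12 to 22 mm under the caddy alone. The pan sinks as it is loaded, so the caddy must be followed down.
- onion: Red onion, about 80 mm, a bystander on the worktop. Origin under its centre.
- spice: Spice jar with a red cap, 45 mm across and 106 mm high, a bystander. Origin under its centre.
- garlic: Garlic bulb, about 60 mm, a bystander on the chopping board. Origin under its centre.
- lemon: Lemon, about 75 x 55 mm, a bystander on the worktop. Origin under its centre.
Mind the look-alikes: they are no part of the job. Of the things that look like the caddy, the larger one is meant.

How it is judged:
On the way:
1. the caddy is lifted off the chopping board (height (world z) of caddy above 0.08 m), for 0.2 s.
At the end, for the whole second after the job is handed in: The caddy stands upright (within 0.08 rad) and at rest on the pan, with its whole weight on it (pan sunk more than 9 mm), and the pan is level within 0.05 rad (about 3 degrees) (contact force between caddy and scale above 2.5 N and value of joint scale_stem above 0.009 m and angle between pan_top's own z axis and vertical below 0.05 rad and angle between caddy's own z axis and vertical below 0.08 rad and linear speed of caddy below 0.02 m/s); the robot touches nothing.
It fails at once if the caddy was dropped or pushed fast onto the pan (pan sinking faster than 0.15 m/s) (velocity of joint scale_stem above 0.15 m/s).
It fails at once if the caddy was tipped over (angle between caddy's own z axis and vertical above 0.6 rad).
It fails at once if another thing was displaced by more than 4 cm (distance of any of onion, spice, garlic, lemon from where it was at the start of the episode above 0.04 m).
It also fails if it takes over 64 s, if anything falls off the work surface, if the arm or the gripper's body presses on something with over 40 N, if the wrist force passes 120 N, or if a joint passes its speed limit or range.

## Working session

There is one attempt and no reset: what is moved stays moved. The work goes in short steps, Python scripts to look and compute and a shell command to move; the robot and the scene stay as the last step left them, time stands still between calls to the robot, and variables do not carry over. Pictures are saved under pics/ and viewed, and the job is handed in when it is done.

```bash
ls; mkdir -p pics
python3 - <<'E'
from rig import telemetry, optics
import cv2
print(telemetry.get_state())
for n in ["scene","top","wrist"]:
    d=optics.get_image(n); cv2.imwrite(f"pics/{n}0.png",d["img"]); print(n,d["fovy"],d["cx"],d["cy"],d["world_from_camera"].tolist() if hasattr(d["world_from_camera"],'tolist') else d["world_from_camera"])
E
```

```text
pics
{'clock': 0.0, 'qpos': array([-1.36197921e+00,  2.76581837e-01,  1.50613923e+00, -8.13121832e-06,
        1.36067072e+00, -1.21002420e-01]), 'qd': array([-0.00167087, -0.00089555,  0.00186487, -0.00177886,  0.0001288 ,
        0.00067043]), 'effort': array([ 6.28099006e-04, -4.16769826e+01, -2.45808417e+01, -5.47545151e-04,
        1.08598653e-02, -8.42051634e-06]), 'position': array([ 0.18610822, -0.5434959 ,  0.23044477]), 'ee_rot': array([-8.98525988e-04,  9.86432633e-01,  1.64164097e-01, -4.34565202e-05]), 'contact_force': array([-0.22704058, -0.56893651,  0.22354216]), 'moment': array([-0.01959312,  0.00767745,  0.02229672]), 'width': 0.08559830016066074}
scene 47.432406460626346 318.1537989580464 194.2218270583019 [[-0.6275017653378946, -0.48133036989134803, 0.6120152036657944, -0.36655308939685216], [-0.7786088404804066, 0.38474918737537206, -0.49571800082279427, 0.629161306648996], [0.0031317764260478226, -0.7875843687086794, -0.6161988754794742, 1.0213216745014775], [0.0, 0.0, 0.0, 1.0]]
top 53.239579031019936 318.7295016259298 191.31967907729117 [[0.006357859806842771, -0.9976928233841871, 0.06759147717253684, 0.45590758717646607], [-0.9997429846042614, -0.004870897648410978, 0.022141343470122192, -0.09253544128974779], [-0.021761028313012926, -0.06771487668000105, -0.9974673694527417, 1.304554821732217], [0.0, 0.0, 0.0, 1.0]]
wrist 70.89865142524803 322.59985755565015 198.8790539706243 [[0.32327622056573246, -0.9010994378131995, -0.28898492761642397, 0.25940760825238657], [-0.9463025490915039, -0.30847561336409346, -0.09671753482469515, -0.5185945537564547], [-0.0019926865422432755, 0.3047336527730082, -0.9524355254125929, 0.37268287122922794], [0.0, 0.0, 0.0, 1.0]]
```

View pics/scene0.png

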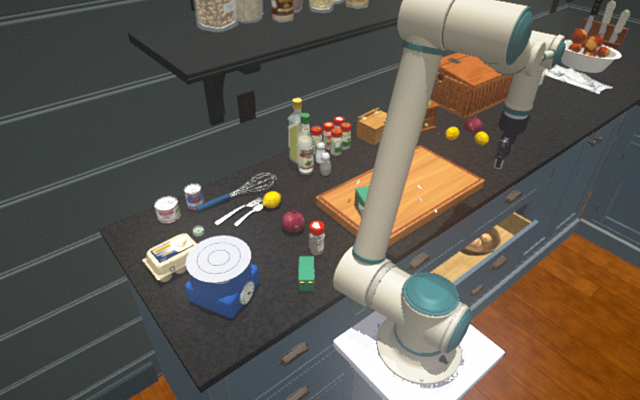

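View pics/top0.png

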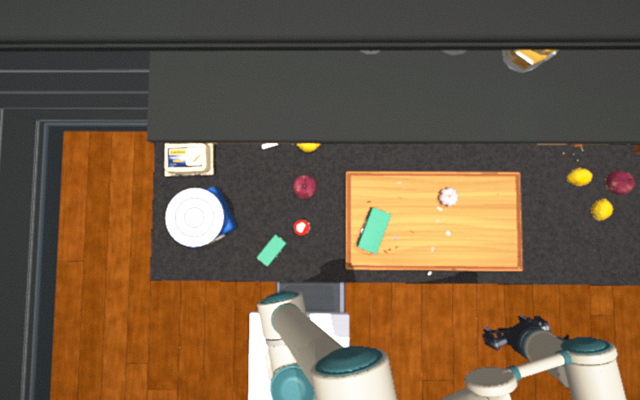

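The top view shows the large green caddy on the board at about (374,231), the small look-alike at (271,250), the pan at (195,217), the spice at (302,228), the onion at (304,187) and the garlic at (448,197).

```bash
cat > h.py <<'E'
import numpy as np, cv2
from rig import telemetry, optics
def K(d):
    f=200/np.tan(np.radians(d["fovy"])/2); return f,d["cx"],d["cy"]
def ray(d,uv,z):
    f,cx,cy=K(d); T=np.array(d["world_from_camera"]); uv=np.atleast_2d(uv).astype(float)
    r=np.c_[(uv[:,0]-cx)/f,(uv[:,1]-cy)/f,np.ones(len(uv))]@T[:3,:3].T
    return T[:3,3]+r*((z-T[2,3])/r[:,2])[:,None]
def cloud(d):
    f,cx,cy=K(d); T=np.array(d["world_from_camera"]); v,u=np.mgrid[:400,:640]; z=d["depth"]
    p=np.stack([(u-cx)/f*z,(v-cy)/f*z,z],-1)@T[:3,:3].T+T[:3,3]
    p[z==0]=np.nan; return p
def hsv(d): return cv2.cvtColor(d["img"],cv2.COLOR_BGR2HSV)
E
python3 - <<'E'
from h import *
for n in ["top","scene"]:
    d=optics.get_image(n); p=cloud(d)
    H=hsv(d); m=cv2.inRange(H,(65,90,50),(88,255,255))
    if n=="top": m[330:]=0
    k,l,s,c=cv2.connectedComponentsWithStats(m)
    for i in range(1,k):
        if s[i,4]>60:
            q=p[l==i]; zt=np.nanpercentile(q[:,2],90); t=q[q[:,2]>zt-0.008]
            r=cv2.minAreaRect((t[:,:2]*1000).astype(np.float32))
            print(n,"green",c[i],s[i,4],"z",zt,r, np.nanmean(t,0))
    # pan
    if n=="top":
        mm=((p[...,2]>0.13)&(p[...,2]<0.16)&(p[...,1]>0.1)).astype(np.uint8)
        mm[330:]=0
        k,l,s,c=cv2.connectedComponentsWithStats(mm)
        for i in range(1,k):
            if s[i,4]>500:
                q=p[l==i]; print("pan",c[i],s[i,4],np.median(q,0),cv2.minEnclosingCircle((q[:,:2]*1000).astype(np.float32)),q.min(0),q.max(0))
        for nm,uv in dict(spice=(302,228),onion=(304,187),garlic=(448,197),board=(500,250),boardc=(350,175),shelf=(400,100),shelfedge=(400,138),egg=(188,158)).items():
            print(nm,p[uv[1],uv[0]])
        for c in [0]:
            print(p[::20,194:197:2,:].shape)
E
```

```text
top green [373.52650177 230.08598351] 849 z 0.11229109006974491 ((422.3148498535156, -230.603271484375), (59.31488037109375, 125.0217056274414), 69.20941162109375) [ 0.42192251 -0.23009539  0.10947702]
top green [271.21336207 249.70258621] 464 z 0.05209232085535092 ((355.9778137207031, 84.50310516357422), (44.36368942260742, 93.15797424316406), 51.28718566894531) [0.35607257 0.08410842 0.04933475]
pan [193.84131851 217.15906478] 2609 [0.45737322 0.29756201 0.14478166] ((458.1008605957031, 298.0592346191406), 85.14971923828125) [0.37322053 0.21380897 0.13738441] [0.53980724 0.38168709 0.15150572]
spice [ 0.42688247 -0.01681902  0.11085876]
onion [ 0.55200781 -0.01987166  0.07997589]
garlic [ 0.52311976 -0.45835096  0.08577181]
board [ 0.36111919 -0.6305814   0.03961912]
boardc [ 0.59425897 -0.16368853  0.03858729]
shelf [ 0.67040213 -0.22269835  0.59265749]
shelfedge [ 0.60140025 -0.22264488  0.59013542]
egg [0.64228006 0.34588469 0.07135239]
(20, 2, 3)
scene green [362.43243243 192.14414414] 111 z 0.11048113609460364 ((459.325927734375, -218.97886657714844), (37.060482025146484, 79.83558654785156), 38.046783447265625) [ 0.45832126 -0.22578032  0.10830826]
scene green [305.72093023 268.15762274] 387 z 0.052197364381136147 ((354.80908203125, 88.12952423095703), (41.3631477355957, 96.54325103759766), 53.04514694213867) [0.35326111 0.08994639 0.04952633]
scene green [305.75728155 286.62135922] 103 z 0.03249940197904675 ((318.1899108886719, 117.28790283203125), (39.54343795776367, 6.708655834197998), 51.07916259765625) [0.31852576 0.11805558 0.03045575]
```

```bash
python3 -m creep '{"slide":[[0.13,0.17,0],[0.27,0.33,0],[0.4,0.5,0],[0.53,0.67,0],[0.67,0.83,0],[0.8,1,0],[0.8,1,0]],"twist":[[0,0,-0.01],[0,0,-0.02],[0,0,-0.03],[0,0,-0.04],[0,0,-0.05],[0,0,-0.055],[0,0,-0.055]],"fingers":[1,1,1,1,1,1,1]}'
python3 -m creep '{"slide":[[0.13,0.17,0],[0.27,0.33,0],[0.4,0.5,0],[0.53,0.67,0],[0.67,0.83,0],[0.78,1,0],[0.78,1,0],[0.78,1,0]],"twist":[[0,0,-0.01],[0,0,-0.02],[0,0,-0.03],[0,0,-0.04],[0,0,-0.05],[0,0,-0.055],[0,0,-0.055],[0,0,-0.055]],"fingers":[1,1,1,1,1,1,1,1]}'
python3 - <<'E'
from h import *
s=telemetry.get_state(); print(s["clock"],s["position"],s["ee_rot"],s["qpos"],s["contact_force"],s["moment"])
d=optics.get_image("wrist"); cv2.imwrite("pics/w1.png",d["img"])
p=cloud(d);H=hsv(d); m=cv2.inRange(H,(65,90,50),(88,255,255))
k,l,st,c=cv2.connectedComponentsWithStats(m)
for i in range(1,k):
  if st[i,4]>200:
    q=p[l==i]; zt=np.nanpercentile(q[:,2],90); t=q[q[:,2]>zt-0.006]
    print(c[i],st[i,4],zt,cv2.minAreaRect((t[:,:2]*1000).astype(np.float32)))
E
```

```text
clock: 0.95
position: [0.3078, -0.3907, 0.2314]
ee_rot: [-0.001, 1.0, -0.006, 0.0]
contact_force: [-1.0, -1.1, 0.4]
width: 0.0855
clock: 1.75
position: [0.4232, -0.2443, 0.2313]
ee_rot: [0.001, 0.984, -0.179, -0.0]
contact_force: [0.6, -0.5, -0.0]
width: 0.0853
1.75 [ 0.42318661 -0.24431902  0.23127458] [ 5.21286468e-04  9.83892669e-01 -1.78759345e-01 -2.01036090e-04] [-6.65254426e-01  1.45366016e-01  1.67894388e+00 -1.14639826e-03
  1.31715198e+00  1.26528024e+00] [ 0.61165319 -0.53970249 -0.01203799] [ 9.18993229e-05  3.77373727e-02 -2.37952192e-02]
[309.73047349 191.7592068 ] 7413 0.11032062750201553 ((421.73577880859375, -230.51951599121094), (59.251583099365234, 128.26309204101562), 68.8290023803711)
[145.09       277.60333333] 300 0.03523374043929385 ((411.2991943359375, -51.674285888671875), (29.906349182128906, 285.5347595214844), 24.55950164794922)
[115.51577998 293.29756537] 1109 0.05092324726046783 ((417.6419677734375, -25.115249633789062), (55.12118911743164, 326.6086120605469), 23.6943359375)
```

View pics/w1.png

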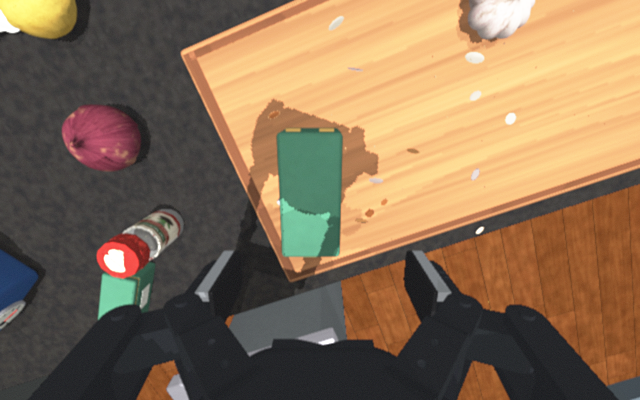

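Wrist view: the caddy is centred at about (310,192), between the fingers. Its position agrees with the top view, (0.422,-0.2305). Next I take tare readings and go down.

```bash
cat >> h.py <<'E'
def ft(n=25):
    F=[];M=[]
    for i in range(n):
        optics.get_image("wrist"); s=telemetry.get_state(); F.append(s["contact_force"]);M.append(s["moment"])
    F=np.array(F);M=np.array(M)
    print("clock",s["clock"],"pos",s["position"].round(4),"q",s["ee_rot"].round(4),"w",round(s["width"],4))
    print("F",F.mean(0).round(3),F.std(0).round(3),"M",M.mean(0).round(4),M.std(0).round(4))
    return F.mean(0),M.mean(0)
E
python3 -m creep '{"slide":[[0,0.05,0],[-0.01,0.09,-0.1],[-0.01,0.09,-0.2],[-0.01,0.09,-0.3],[-0.01,0.09,-0.3],[-0.01,0.09,-0.3]],"twist":[[0,0,0],[0,0,0],[0,0,0],[0,0,0],[0,0,0],[0,0,0]],"fingers":[1,1,1,1,1,1]}'
python3 -c "
from h import *
ft()"
python3 -m creep '{"slide":[[0,0,-0.13],[0,0,-0.26],[0,0,-0.4],[0,0,-0.53],[0,0,-0.66],[0,0,-0.76],[0,0,-0.83],[0,0,-0.86],[0,0,-0.86]],"twist":[[0,0,0],[0,0,0],[0,0,0],[0,0,0],[0,0,0],[0,0,0],[0,0,0],[0,0,0],[0,0,0]],"fingers":[1,1,1,1,1,1,1,1,1]}'
```

```text
clock: 2.4
position: [0.4214, -0.231, 0.1865]
ee_rot: [0.0, 0.984, -0.18, -0.0]
contact_force: [0.5, 0.1, -0.5]
width: 0.085
clock 3.65 pos [ 0.4217 -0.2305  0.1863] q [ 0.      0.9837 -0.1797 -0.    ] w 0.0854
F [-0.094 -0.043  0.121] [0.414 0.473 0.466] M [-0.0044  0.0013  0.0179] [0.0308 0.0323 0.0344]
clock: 4.55
position: [0.4216, -0.2305, 0.057]
ee_rot: [-0.0, 0.984, -0.18, -0.0]
contact_force: [-0.3, 0.1, 0.1]
width: 0.0857
```

```bash
python3 -m creep '{"slide":[[0,0,0],[0,0,0],[0,0,0],[0,0,0],[0,0,0],[0,0,0],[0,0,0],[0,0,0],[0,0,0],[0,0,0]],"twist":[[0,0,0],[0,0,0],[0,0,0],[0,0,0],[0,0,0],[0,0,0],[0,0,0],[0,0,0],[0,0,0],[0,0,0]],"fingers":[0.5,0.4,0.2,0,-0.3,-1,-1,-1,-1,-1]}' 90
python3 -m creep '{"slide":[[0,0,0.03],[0,0,0.1],[0,0,0.2],[0,0,0.3],[0,0,0.4],[0,0,0.5],[0,0,0.6],[0,0,0.7],[0,0,0.75],[0,0,0.75],[0,0,0.75]],"twist":[[0,0,0],[0,0,0],[0,0,0],[0,0,0],[0,0,0],[0,0,0],[0,0,0],[0,0,0],[0,0,0],[0,0,0],[0,0,0]],"fingers":[-1,-1,-1,-1,-1,-1,-1,-1,-1,-1,-1]}'
python3 - <<'E'
from h import *
F,M=ft(40)
d=optics.get_image("top");cv2.imwrite("pics/t2.png",d["img"])
d=optics.get_image("wrist");cv2.imwrite("pics/w2.png",d["img"])
E
```

```text
clock: 5.55
position: [0.4232, -0.2315, 0.0589]
ee_rot: [0.001, 0.984, -0.18, 0.002]
contact_force: [0.7, 0.8, 5.2]
width: 0.0613
clock: 6.65
position: [0.4212, -0.2302, 0.1694]
ee_rot: [-0.0, 0.984, -0.18, -0.001]
contact_force: [-0.9, 0.0, -6.4]
width: 0.0609
clock 8.65 pos [ 0.4217 -0.2306  0.1698] q [ 1.000e-04  9.837e-01 -1.797e-01  0.000e+00] w 0.0612
F [ 0.106  0.031 -5.21 ] [0.516 0.44  0.496] M [-0.089  -0.0359 -0.0004] [0.0284 0.0314 0.0277]
```

View pics/w2.png

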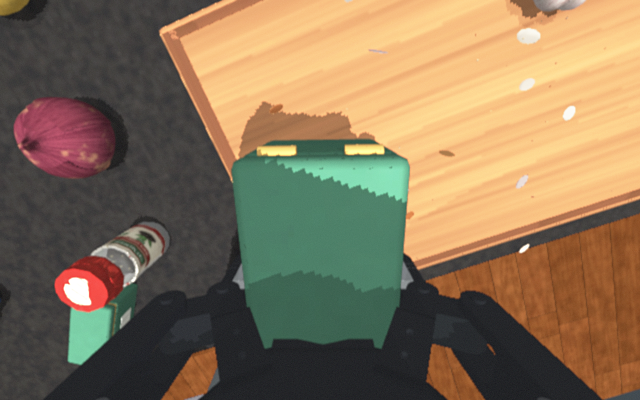

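View pics/t2.png

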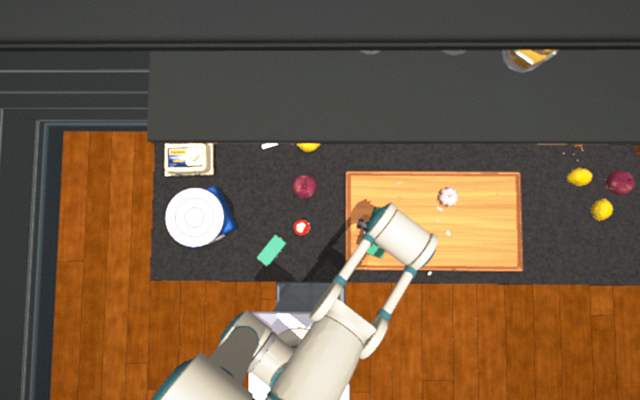

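```bash
python3 -m creep '{"slide":[[0,0,0.1],[0,0.05,0.2],[0,0.15,0.3],[0,0.3,0.4],[0,0.45,0.4],[0,0.6,0.4],[0,0.75,0.4],[0,0.9,0.4],[0,1,0.4]],"twist":[[0,0,0],[0,0,0],[0,0,0.005],[0,0,0.01],[0,0,0.015],[0,0,0.02],[0,0,0.025],[0,0,0.03],[0,0,0.035]],"fingers":[-1,-1,-1,-1,-1,-1,-1,-1,-1]}'
python3 -m creep '{"slide":[[0,0.15,0],[0,0.3,0],[0,0.45,0],[0,0.6,0],[0,0.75,0],[0,0.9,0],[0,1,0]],"twist":[[0,0,0.005],[0,0,0.01],[0,0,0.015],[0,0,0.02],[0,0,0.025],[0,0,0.03],[0,0,0.035]],"fingers":[-1,-1,-1,-1,-1,-1,-1]}'
python3 -m creep '{"slide":[[0.02,0.15,0],[0.04,0.3,0],[0.06,0.45,0],[0.1,0.6,0],[0.13,0.75,0],[0.16,0.9,0],[0.2,1,0]],"twist":[[0,0,0.005],[0,0,0.01],[0,0,0.015],[0,0,0.02],[0,0,0.025],[0,0,0.03],[0,0,0.035]],"fingers":[-1,-1,-1,-1,-1,-1,-1]}'
python3 -m creep '{"slide":[[0.02,0.1,0],[0.05,0.2,0],[0.08,0.3,0],[0.11,0.4,0],[0.14,0.47,0],[0.15,0.51,0],[0.15,0.51,0],[0.15,0.51,0]],"twist":[[0,0,0.005],[0,0,0.01],[0,0,0.015],[0,0,0.02],[0,0,0.02],[0,0,0.02],[0,0,0.02],[0,0,0.02]],"fingers":[-1,-1,-1,-1,-1,-1,-1,-1]}'
python3 - <<'E'
from h import *
F,M=ft(60)
F0=np.array([-.094,-.043,.121]);M0=np.array([-.0044,.0013,.0179])
W=-(F-F0)[2];dM=M-M0
print("W",W,"r raw",M[1]/W,-M[0]/W,"r tared",dM[1]/W,-dM[0]/W, telemetry.get_state()["qpos"])
d=optics.get_image("scene");cv2.imwrite("pics/s3.png",d["img"])
E
```

```text
clock: 9.65
position: [0.4213, -0.079, 0.2299]
ee_rot: [-0.0, 0.998, -0.07, -0.0]
contact_force: [0.1, 0.4, -5.3]
width: 0.0613
clock: 10.35
position: [0.4214, 0.0709, 0.2299]
ee_rot: [-0.0, 0.999, 0.04, 0.0]
contact_force: [-0.1, -0.6, -4.9]
width: 0.0608
clock: 11.05
position: [0.4516, 0.2209, 0.2297]
ee_rot: [-0.0, 0.989, 0.15, -0.0]
contact_force: [-0.3, 0.1, -4.7]
width: 0.0609
clock: 11.85
position: [0.474, 0.2955, 0.2297]
ee_rot: [0.0, 0.978, 0.21, -0.0]
contact_force: [-0.8, 0.5, -4.7]
width: 0.0611
clock 14.85 pos [0.4742 0.2959 0.2298] q [ 1.000e-04  9.776e-01  2.104e-01 -0.000e+00] w 0.0612
F [ 0.017  0.119 -5.139] [0.487 0.514 0.51 ] M [-0.032  -0.0808  0.0064] [0.0296 0.0288 0.0309]
W 5.25976123870406 r raw -0.015358933028386425 0.0060845591187501475 r tared -0.015606092536394871 0.005248019245490785 [ 4.33492263e-01  2.52651924e-01  1.54150947e+00 -1.28766740e-04
  1.34746815e+00  1.58030824e+00]
```

View pics/s3.png

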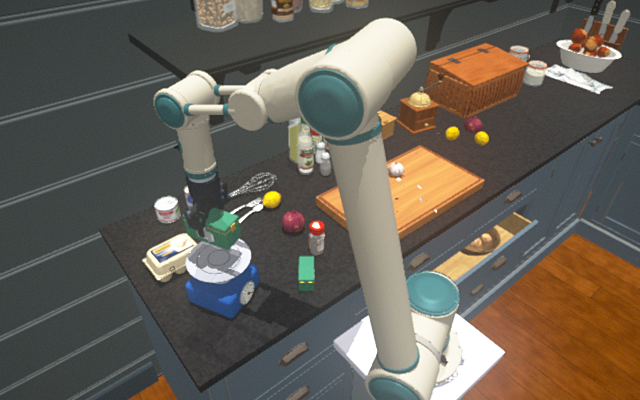

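The scene view shows the caddy hanging over the pan at about (222,228), clear of the bystanders. I'm lowering to just above contact.

```bash
python3 -m creep '{"slide":[[0,-0.01,-0.05],[0,-0.027,-0.12],[-0.007,-0.027,-0.2],[-0.007,-0.027,-0.27],[-0.007,-0.027,-0.33],[-0.007,-0.027,-0.37],[-0.007,-0.027,-0.39],[-0.007,-0.027,-0.4],[-0.007,-0.027,-0.4]],"twist":[[0,0,0],[0,0,0],[0,0,0],[0,0,0],[0,0,0],[0,0,0],[0,0,0],[0,0,0],[0,0,0]],"fingers":[-1,-1,-1,-1,-1,-1,-1,-1,-1]}'
python3 -m creep '{"slide":[[0,0,-0.01],[0,0,-0.02],[0,0,-0.03],[0,0,-0.04],[0,0,-0.05],[0,0,-0.06],[0,0,-0.07],[0,0,-0.08],[0,0,-0.09],[0,0,-0.1],[0,0,-0.1]],"twist":[[0,0,0],[0,0,0],[0,0,0],[0,0,0],[0,0,0],[0,0,0],[0,0,0],[0,0,0],[0,0,0],[0,0,0],[0,0,0]],"fingers":[-1,-1,-1,-1,-1,-1,-1,-1,-1,-1,-1]}'
python3 -c "
from h import *
ft(20)"
```

```text
clock: 15.8
position: [0.4733, 0.292, 0.1699]
ee_rot: [0.0, 0.978, 0.21, 0.0]
contact_force: [-1.1, 0.0, -5.4]
width: 0.0609
clock: 16.9
position: [0.4733, 0.292, 0.1548]
ee_rot: [0.0, 0.978, 0.21, 0.0]
contact_force: [-0.7, 0.5, -2.2]
width: 0.0613
clock 17.9 pos [0.4733 0.2919 0.1549] q [0.000e+00 9.776e-01 2.104e-01 1.000e-04] w 0.0611
F [ 0.02   0.008 -1.784] [0.435 0.405 0.511] M [-0.0172 -0.031  -0.0061] [0.0349 0.0387 0.0263]
```

```bash
python3 -m creep '{"slide":[[0,0,-0.01],[0,0,-0.02],[0,0,-0.03],[0,0,-0.04],[0,0,-0.042],[0,0,-0.042]],"twist":[[0,0,0],[0,0,0],[0,0,0],[0,0,0],[0,0,0],[0,0,0]],"fingers":[-1,-1,-1,-1,-1,-1]}'
python3 - <<'E'
from h import *
ft(25)
d=optics.get_image("wrist");cv2.imwrite("pics/w4.png",d["img"])
d=optics.get_image("scene");cv2.imwrite("pics/s4.png",d["img"])
E
```

```text
clock: 18.5
position: [0.4733, 0.292, 0.1486]
ee_rot: [0.0, 0.978, 0.21, 0.0]
contact_force: [0.4, 0.1, 0.0]
width: 0.0614
clock 19.75 pos [0.4733 0.2919 0.1486] q [0.000e+00 9.776e-01 2.104e-01 1.000e-04] w 0.061
F [ 0.546  0.072 -0.041] [0.448 0.577 0.466] M [ 0.0283 -0.1074  0.0038] [0.0339 0.0468 0.0267]
```

View pics/w4.png

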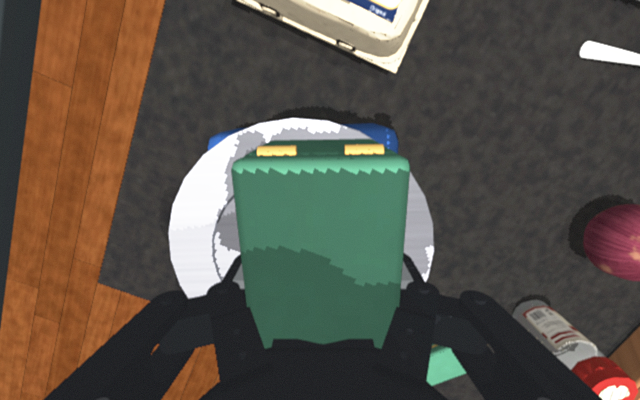

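Wrist view: the caddy sits on the pan, with pan visible on both sides at about (200,230) and (420,240). The vertical wrist force is about zero, but a small side force has appeared, so I'm checking the pan tilt before releasing.

```bash
cat >> h.py <<'E'
def pan(n="scene",show=True,z0=0.11,z1=0.16):
    d=optics.get_image(n); p=cloud(d); H=hsv(d)
    ok=(H[...,1]<60)&(H[...,2]>90)&(p[...,2]>z0)&(p[...,2]<z1)&(np.hypot(p[...,0]-.457,p[...,1]-.298)<.09)
    q=p[ok]
    for _ in range(4):
        A=np.c_[q[:,0]-.4573,q[:,1]-.2978,np.ones(len(q))]; c=np.linalg.lstsq(A,q[:,2],rcond=None)[0]; r=q[:,2]-A@c; q=q[abs(r)<max(.002,2*r.std())]
    print(n,"pan n",len(q),"slope x,y",c[:2].round(4),"z",c[2].round(4),"rms",r.std().round(4),"ext",q[:,:2].min(0).round(3),q[:,:2].max(0).round(3))
E
python3 - <<'E'
from h import *
pan("scene");pan("wrist");pan("top")
E
```

```text
scene pan n 1107 slope x,y [-0.0054  0.0012] z 0.1294 rms 0.0015 ext [0.372 0.218] [0.528 0.385]
wrist pan n 12453 slope x,y [-0.0058 -0.0005] z 0.1293 rms 0.0006 ext [0.395 0.217] [0.542 0.385]
top pan n 854 slope x,y [-0.0032 -0.0047] z 0.1286 rms 0.0019 ext [0.375 0.213] [0.541 0.373]
```

View pics/s4.png

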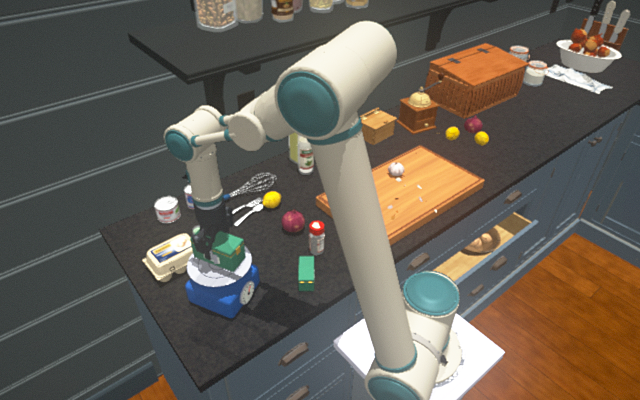

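The pan is level and has sunk about 16.5 mm. I'm releasing gradually.

```bash
python3 -m creep '{"slide":[[0,0,0],[0,0,0],[0,0,0],[0,0,0],[0,0,0]],"twist":[[0,0,0],[0,0,0],[0,0,0],[0,0,0],[0,0,0]],"fingers":[-1,-1,-1,-1,-1]}' 20
python3 -m creep '{"slide":[[0,0,0],[0,0,0],[0,0,0],[0,0,0],[0,0,0],[0,0,0],[0,0,0],[0,0,0]],"twist":[[0,0,0],[0,0,0],[0,0,0],[0,0,0],[0,0,0],[0,0,0],[0,0,0],[0,0,0]],"fingers":[0.4,0.45,0.5,0.55,0.6,0.7,0.75,0.75]}'
python3 - <<'E'
from h import *
ft(10)
pan("scene");pan("wrist");pan("top")
d=optics.get_image("wrist");cv2.imwrite("pics/w5.png",d["img"])
E
```

```text
clock: 20.5
position: [0.4732, 0.2919, 0.1486]
ee_rot: [0.0, 0.978, 0.21, 0.0]
contact_force: [1.2, 0.5, -0.5]
width: 0.061
clock: 21.3
position: [0.4731, 0.2919, 0.1485]
ee_rot: [0.0, 0.978, 0.21, -0.0]
contact_force: [-0.1, -0.1, 0.6]
width: 0.0747
clock 21.8 pos [0.4732 0.2919 0.1485] q [1.000e-04 9.776e-01 2.104e-01 0.000e+00] w 0.0749
F [ 0.037 -0.038  0.068] [0.481 0.524 0.404] M [ 0.0057 -0.0008  0.024 ] [0.0296 0.0319 0.0171]
scene pan n 1113 slope x,y [0.001  0.0049] z 0.1298 rms 0.0014 ext [0.371 0.218] [0.529 0.385]
wrist pan n 11805 slope x,y [0.0005 0.0021] z 0.1297 rms 0.0006 ext [0.379 0.216] [0.542 0.385]
top pan n 849 slope x,y [0.0019 0.0027] z 0.1291 rms 0.0019 ext [0.375 0.213] [0.541 0.374]
```

View pics/w5.png

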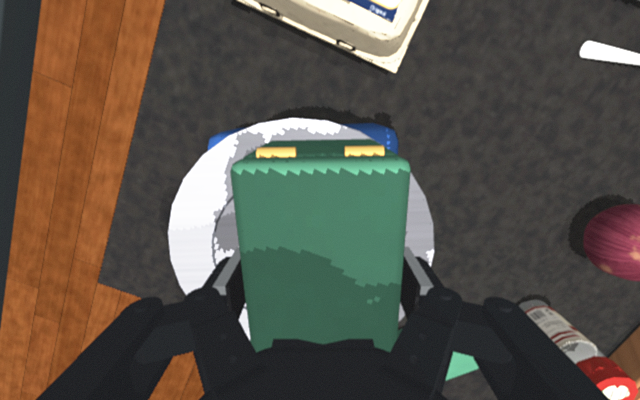

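The caddy is released and wrist force and moment are zero. The pan slope is under 0.006 rad in all views, and gaps show on both sides of the caddy at (230,280) and (415,280). Next I open fully and go straight up.

```bash
python3 -m creep '{"slide":[[0,0,0],[0,0,0.02],[0,0,0.06],[0,0,0.12],[0,0,0.2],[0,0,0.3],[0,0,0.42],[0,0,0.55],[0,0,0.7],[0,0,0.85],[0,0,0.95],[0,0,1],[0,0,1],[0,0,1]],"twist":[[0,0,0],[0,0,0],[0,0,0],[0,0,0],[0,0,0],[0,0,0],[0,0,0],[0,0,0],[0,0,0],[0,0,0],[0,0,0],[0,0,0],[0,0,0],[0,0,0]],"fingers":[0.85,0.95,1,1,1,1,1,1,1,1,1,1,1,1]}'
python3 - <<'E'
from h import *
ft(10)
pan("scene");pan("wrist");pan("top")
d=optics.get_image("wrist");cv2.imwrite("pics/w6.png",d["img"])
p=cloud(d);H=hsv(d);g=(cv2.inRange(H,(65,90,50),(88,255,255))>0)&(p[...,2]>.18)
q=p[g];A=np.c_[q[:,:2]-q[:,:2].mean(0),np.ones(len(q))];q=q;c=np.linalg.lstsq(A,q[:,2],rcond=None)[0];print("caddy top",c,len(q))
d=optics.get_image("scene");cv2.imwrite("pics/s6.png",d["img"])
E
```

```text
clock: 23.4
position: [0.4728, 0.2918, 0.2982]
ee_rot: [0.0, 0.978, 0.21, -0.0]
contact_force: [0.8, -0.7, -0.2]
width: 0.0856
clock 23.9 pos [0.4732 0.2919 0.2984] q [ 1.000e-04  9.776e-01  2.104e-01 -1.000e-04] w 0.085
F [-0.167 -0.044  0.032] [0.454 0.384 0.609] M [0.0173 0.0075 0.0003] [0.038  0.041  0.0325]
scene pan n 1120 slope x,y [0.0005 0.0028] z 0.1298 rms 0.0015 ext [0.37  0.218] [0.53  0.386]
wrist pan n 7636 slope x,y [0.0013 0.0023] z 0.1297 rms 0.0007 ext [0.372 0.215] [0.541 0.385]
top pan n 1065 slope x,y [ 0.0012 -0.0019] z 0.1291 rms 0.0019 ext [0.375 0.212] [0.541 0.38 ]
caddy top [ 0.0143958  -0.0358653   0.19979078] 8867
```

View pics/w6.png

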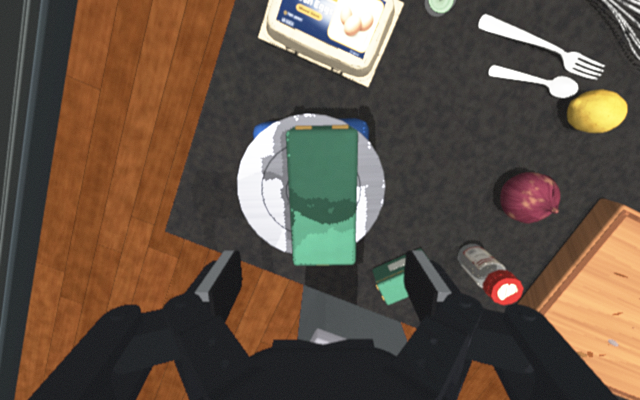

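View pics/s6.png

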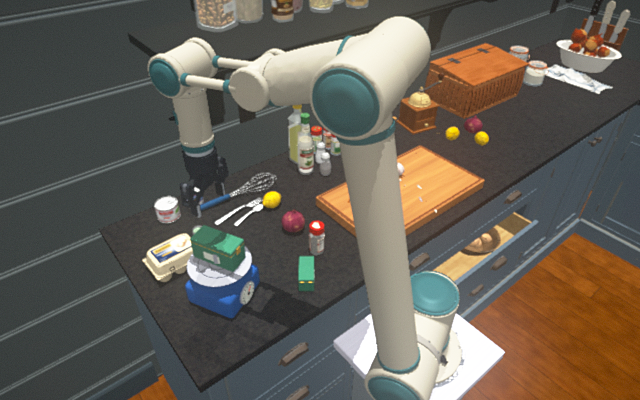

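The caddy stands alone on the pan and the bystanders look unmoved. The caddy-top slope reading (0.039) probably includes side-face pixels, so I'm repeating that fit with outliers removed.

Run:
```python
from h import *
for n in ["wrist","top"]:
    d=optics.get_image(n);p=cloud(d);H=hsv(d);g=(cv2.inRange(H,(65,90,50),(88,255,255))>0)&(p[...,2]>.193)
    g=cv2.erode(g.astype(np.uint8),np.ones((5,5)))>0 if n=="wrist" else g
    q=p[g]
    for _ in range(5):
        A=np.c_[q[:,:2]-[.457,.298],np.ones(len(q))];c=np.linalg.lstsq(A,q[:,2],rcond=None)[0];r=q[:,2]-A@c;q=q[abs(r)<2*r.std()+.0005]
    print(n,c.round(4),len(q),r.std())
d=optics.get_image("top");p=cloud(d)
for nm,uv in dict(spice=(302,228),onion=(304,187),garlic=(448,197)).items(): print(nm,p[uv[1],uv[0]])
```

```text
wrist [0.001  0.0023 0.1996] 7082 0.000628657305822743
top [-0.002   0.0087  0.1989] 630 0.0018938722944581237
spice [ 0.42678814 -0.01657296  0.10697942]
onion [ 0.55215284 -0.019762    0.07812783]
garlic [ 0.5230754  -0.45810952  0.08657621]
```

```bash
python3 -c "
from rig import order; print(order.sign_off())"
```

```text
the job is handed in; nothing more can be done
None
```

The green caddy is standing upright on the scale pan, balanced by its weight, and I handed the job in at about 24 s. No verdict was reported.

**What I did:** I gripped the caddy across its 62 mm side and lifted it. The wrist moment put its centre of mass about 16–17 mm off the middle (weight about 5.3 N). I lined that point up with the pan centre, followed the pan down slowly until the wrist carried nothing, then released in small steps and backed straight up.

**Final checks:**
- **Pan:** it is level to about 0.003 rad in all three views and has sunk about 16 mm.
- **Caddy:** its top is level to 0.0025 rad in the wrist view and about 0.009 rad in the noisier top view.
- **Bystanders:** the onion, spice jar and garlic read the same positions as before; the lemon I only checked by eye.
- **Robot:** it is clear of everything, with wrist force about zero.

**Readings that disagreed:**
- Just before release there was a side force of about 0.5 N and a moment of about 0.1 N m. Both disappeared once the jaws opened.
- A first fit of the caddy top gave a 0.039 rad slope. I put this down to side-face pixels in the fit, and it dropped to 0.0025 rad once those and other outliers were removed.

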